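# Feed a foam offcut through the sprung one-way flap of its trough

## Task

Put the short, thick foam offcut on the open apron of the plywood feed trough, lengthwise, and push it from behind through the sprung one-way flap and under the bridge until you feel the sprung end stop give a few millimetres, but gently, without driving the stop to the end of its travel. Hold that for a moment, then take the hand away so that the flap is shut behind the offcut, and leave the other things on the bench where they are.

Things in the scene. Friction and masses are not known exactly. Their poses are not given: they have to be found in the camera images.
- offcut_mid (a point): Centre of the short, thick light grey foam offcut, a block 50 x 70 x 50 mm (its x, y, z; about 100 g), this point 25 mm above its underside. It lies loose on the bench near the robot, one 50 mm axis upright, and can be gripped across its 50 mm width (x). It goes into the trough with its 70 mm length (y, either way round) along the trough.
- trough: Fixed plywood feed trough. Origin: on the bench top under the middle of the start of its straight channel; x is the pushing direction, y to the left of it, z up. Base board 5 mm thick, x -85 to 180, y -42 to 60 mm. Channel floor z = 5; channel 56 mm wide (y +-28), x 0 to 180. Its walls stand 22 mm above the floor, but only 6 mm on the +y side before x = 64, under the flap.
- apron (a point): Middle of the open apron (trough x = -43 mm), on its surface, where the offcut is set down lengthwise; axes as the trough's. The apron reaches from x = -85 to the channel at x = 0; from x = -32 on it has flared side walls, 81 mm apart narrowing to 56 mm; the left one is 6 mm high, the right one 22 mm.
- bridge (a point): Middle of the underside of the plywood bridge that crosses the channel from trough x = 82 to 126 mm, 54 mm above the channel floor; its top is 60 mm above it. Nothing is above the channel before it, so a finger can follow the offcut there. Behind it is the end stop, set anew each time: the plunger's black face rests between trough x = 124 and 140 mm. Its place is not measured; feel for it.
- flap (a joint): Aluminium flap leaf, 44 mm long, 8 to 24 mm above the channel floor, upright hinge at trough x = 8, y = 43 mm. 0 = shut: slanting across half the channel, tip at x = 30, y = 5. Grows (rad) as the offcut pushes it towards +x and aside, to 0.5 to 0.7 beside the offcut. Opens that way only, at some 4 to 8 N of push; springs shut when free. The offcut's back end must pass x = 51 to clear it.
- buffer (a joint): Travel of the end stop's spring plunger (m): 0 = free, grows as it is pressed in the pushing direction, 2 N per mm, hard end at 0.010. Press it in by 3 to 6 mm (6 to 12 N, plus a few N of rubbing); once the hand is gone it eases back to 0.
- long_offcut: Bystander: long flat foam offcut 45 x 120 x 30 mm; origin under its centre.
- paint_pot: Bystander: lidded white paint pot, 39 mm across, 40 mm high; origin under its centre.
- marker: Bystander: marker pen 135 mm long, 17 mm thick; origin under its centre.
- clamp: Bystander: black spring clamp 100 x 40 x 18 mm; origin under its centre.
Things that resemble listed ones, but are neither listed nor needed, are in the scene too. Of the things that look like the part that bears offcut_mid, the larger one is meant.

How it is judged:
By the outcome, as a careful person would: the job done as asked, in the order asked, and still so for the second after the job is handed in, with the robot touching nothing.
It also fails if it takes over 70 s, if anything falls off the work surface, if the arm or the gripper's body presses on something with over 40 N, if the wrist force passes 120 N, or if a joint passes its speed limit or range.

## Robot

A 7-joint arm with a two-finger parallel gripper is mounted at the origin on a cart in front of the work surface, level with it; the furniture and walls round the work are solid. World frame = base frame: x ahead of the robot, y to its left, z up, the work surface at z = 0. Lengths are in m, angles in degrees, forces in N, time in s.
With the tool pointing down it reaches from about 0.425 to 0.875 m from the base axis. Payload 4.7 kg.
Tool frame: the origin (TCP) lies at the very end of the fingers, on their centre line; the grasp point (between the pads) lies env.hold_point_z behind it (env.hold_point_z is the distance from the TCP to the grasp point, in m); z points along the fingers, y is the line along which they close (so a half turn about z gives the same grasp; the last joint's range is limited). The gripper opens to 87 mm and grips with 3 to 60 N. Pads are 19 mm wide; open, the fingers measure 117 mm over their backs; the gripper's body (75 mm by 190 mm) begins 51 mm behind the grasp point.
Start: joints at [70.136, 18.392, -4.016, 83.108, 1.295, 78.541, -3.26], TCP at [0.229, -0.608, 0.223] pointing down, gripper open.
Joint ranges: [-163.93, 163.93], [-17.29, 119.83], [-79.2, 71.16], [3.27, 140.29], [-89.18, 269.18], [5.43, 117.66], [-154.24, 154.24]. Speed limits (degrees/s): [147.25, 147.25, 180, 180, 180, 180, 180].

## Interface

Orientations are given as [roll, pitch, yaw] about the fixed x, y, z axes, in that order (R = Rz(yaw) Ry(pitch) Rx(roll)).
In Python, from cell import env gives the robot as it stands.
- The arm moves only by the shell command python3 -m jog 'ROWS' [FORCE]. ROWS is JSON, a list of rows, each an object with "dp": the shift along the tool's x, y, z in cm, a list of three; "twist": the turn about the tool's z in degrees; "fingers": the opening, from 0 (shut) to 1 (fully open). A call has 1 to 8 rows; each row is the pose to reach, as a shift and turn from the pose commanded when the call began, along the tool's axes at that moment; what a row does not reach only later rows make up. A row lasts 1/8 s, in which the tool goes at most 62.5 mm and 10.7 degrees, less where a joint would pass 70% of its speed; a pose out of reach is approached as far as the arm can. A call with a gripper value outside its range is refused whole. The fingers move at their own pace and stop on an object; FORCE is the grip in N (left out, the last holds). Time passes only in rows, so rows that repeat a pose let the fingers close. It gives the time, the measured TCP pose, the force, the opening and the grip force at its end, in the units of the state.
- env.get_obs(): the state, without advancing time (a new reading comes with each control period).
- env.read_camera(name): name is "scene" or "side" or "wrist"; returns a dict with "pixels" (480x640x3 uint8, blue, green, red), "depth" (480x640 float32, m along the optical axis (not along the pixel's ray), 0 where there is no reading), "fx", "fy", "cx", "cy" (pixels), "rvec" (rotation vector, rad) and "tvec" (3), from world to camera coordinates, as OpenCV has them. Camera axes: x right, y down, z forward; pixel columns grow to the right and rows downward; lengths in m; the calibration is good to about 2 mm. A picture is of the moment at which its call begins.
- env.sign_off(): hands the job in; it is judged then, once.
The state is a dict: "time_s": time; "qpos": joint angles; "joint_velocities": joint speeds; "effort": joint torques, N m; "tool_pos": TCP position; "tool_rot": TCP orientation; "force": force on the tool from outside, world axes, zero at the start; "wrist_torque": the same for the moment, N m; "grip_width": finger opening in m; "grasp_force": force on a finger pad.
Only numpy, scipy, OpenCV 4.12 (cv2) and the standard library are available. Lean on these libraries where they do the work, as an engineer would, in place of code of your own. Each camera call takes 0.05 s, during which the arm holds its last target. There are 200 camera calls.

## Working session

There is one attempt and no reset: what is moved stays moved. The work goes in short steps, Python scripts to look and compute and a shell command to move; the robot and the scene stay as the last step left them, time stands still between calls to the robot, and variables do not carry over. Pictures are saved under pics/ and viewed, at most 10 in all, crops included, and the job is handed in when it is done.

```bash
mkdir -p pics; ls; cat > h.py <<'E'
import numpy as np, cv2, pickle
from cell import env
def grab(n,tag):
    c=env.read_camera(n); cv2.imwrite(f'pics/{tag}.png',c['pixels']); pickle.dump(c,open(f'{tag}.pkl','wb')); return c
def load(tag): return pickle.load(open(f'{tag}.pkl','rb'))
def world(c):
    R,_=cv2.Rodrigues(np.array(c['rvec'],float)); t=np.array(c['tvec'],float).ravel()
    v,u=np.mgrid[:480,:640]; d=c['depth']
    P=np.stack([(u-c['cx'])/c['fx']*d,(v-c['cy'])/c['fy']*d,d],-1)
    W=(P-t)@R; W[d==0]=np.nan; return W
def ray(c,u,v,z):
    R,_=cv2.Rodrigues(np.array(c['rvec'],float)); t=np.array(c['tvec'],float).ravel()
    o=-R.T@t; r=R.T@np.array([(u-c['cx'])/c['fx'],(v-c['cy'])/c['fy'],1]); return o+r*(z-o[2])/r[2]
E
python3 - <<'E'
from h import *
for n in('scene','side'):
    c=grab(n,n); R,_=cv2.Rodrigues(np.array(c['rvec'],float)); print(n,-R.T@np.ravel(c['tvec']),c['fx'])
o=env.get_obs(); print(o['time_s'],o['tool_pos'],o['tool_rot'],o['grip_width'],env.hold_point_z,o['force'])
E
```

```text
pics
scene [ 1.32743721 -0.20161444  0.43113003] 442.0084359684759
side [ 0.69924787 -0.58732137  0.65567731] 512.9020437015741
0.1 [ 0.22922818 -0.60773057  0.22157951] [-1.79904339e+02  6.01086609e-03  2.06694571e+01] 0.08721675412993217 0.0187 [ 0.62810257 -0.36595008 -0.01407197]
```

View pics/scene.png

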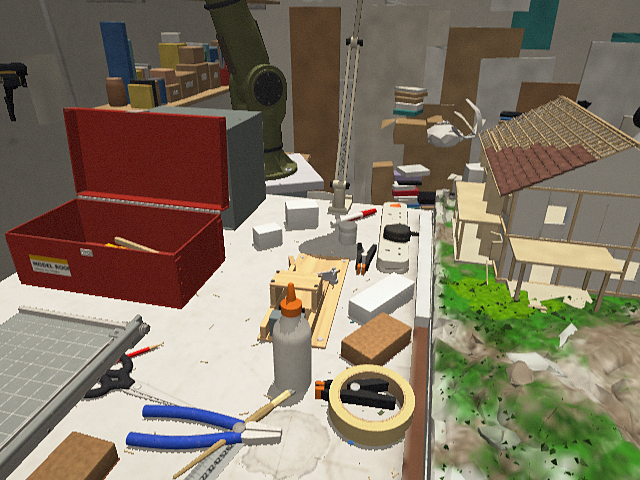

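View pics/side.png

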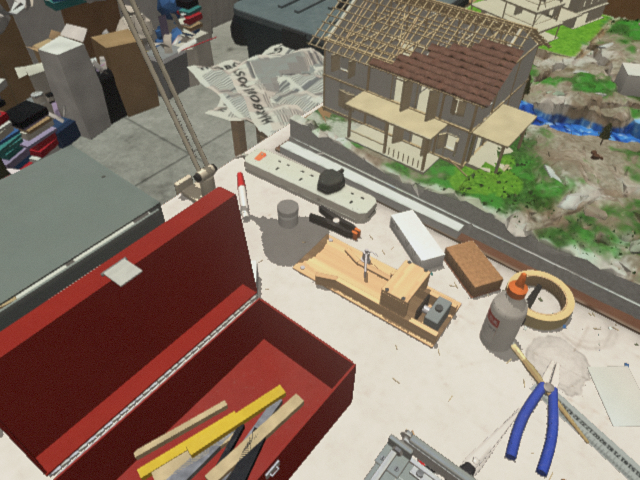

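The scene view shows two upright grey-white blocks that could be taken for the offcut: A at (301,214), the larger, and B at (267,235), the smaller. The long flat offcut is at (380,297), and the trough is at about (305,300) with the bridge at (297,285). In the side view the toolbox lid hides both blocks; the trough runs from (315,260) to (440,320).

```bash
python3 - <<'E'
from h import *
c=load('scene');W=world(c)
for n,(u,v) in dict(Atop=(301,203),Afront=(300,218),Btop=(266,228),Bfront=(268,240),long=(380,290),bridge=(297,275),apron=(325,265),pot=(347,226),bench=(240,270),toolbox=(180,300),lid=(215,120)).items(): print(n,W[v,u].round(4))
s=load('side');V=world(s)
for n,(u,v) in dict(bridgetop=(402,280),apron=(325,258),channel=(365,280),stop=(438,310),pot=(288,205)).items(): print(n,V[v,u].round(4))
a=cv2.resize(c['pixels'][180:260,220:390],None,fx=4,fy=4,interpolation=cv2.INTER_CUBIC)
b=cv2.resize(s['pixels'][225:350,285:470],None,fx=4,fy=4,interpolation=cv2.INTER_CUBIC)
cv2.imwrite('pics/ca.png',a);cv2.imwrite('pics/cb.png',b)
E
```

```text
Atop [0.4276 0.0204 0.0513]
Afront [0.4504 0.0121 0.025 ]
Btop [ 0.5112 -0.0746  0.0393]
Bfront [ 0.5225 -0.0735  0.017 ]
long [0.7739 0.0657 0.0302]
bridge [ 0.7484 -0.0666  0.0658]
apron [0.635  0.0145 0.0072]
pot [0.5515 0.0871 0.0418]
bench [ 0.6006 -0.1411  0.0018]
toolbox [ 0.6972 -0.247   0.0192]
lid [ 0.5033 -0.1556  0.2614]
bridgetop [ 0.751  -0.0707  0.0634]
apron [0.6229 0.008  0.0055]
channel [ 0.6955 -0.0275  0.0024]
stop [ 0.8078 -0.1033  0.0439]
pot [0.5417 0.0949 0.0398]
```

View pics/ca.png

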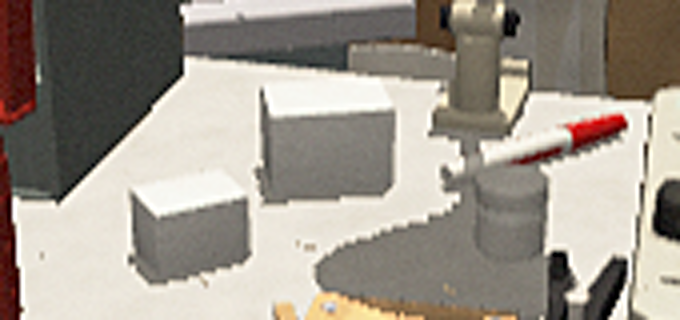

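View pics/cb.png

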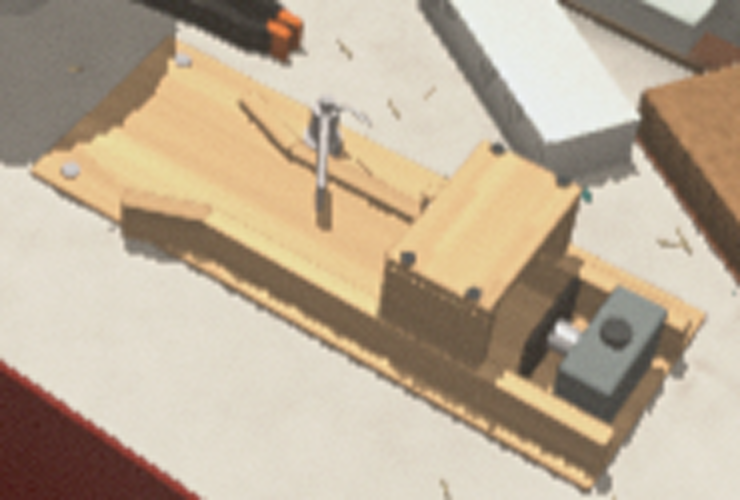

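The crops show A as the larger block (top at z=51 mm) and B as clearly smaller (top at 39 mm), so A is the part. The trough's board corners in the side image are at about (292,268), (328,234), (461,304) and (433,347). The flap is at (366,265) and the stop at (440,312).

```bash
python3 - <<'E'
from h import *
s=load('side');c=load('scene')
px=[(292.5,268),(328,233.8),(461,304.5),(433,346.5)]
L=np.array([(-85,-42),(-85,60),(180,60),(180,-42)])/1e3
P=np.array([ray(s,u,v,.005)[:2] for u,v in px]);print(P.round(4))
def kab(A,B):
    a=A-A.mean(0);b=B-B.mean(0);th=np.arctan2((a[:,0]*b[:,1]-a[:,1]*b[:,0]).sum(),(a*b).sum())
    R=np.array([[np.cos(th),-np.sin(th)],[np.sin(th),np.cos(th)]]);t=B.mean(0)-R@A.mean(0);return th,R,t
th,R,t=kab(L,P);print('trough',np.degrees(th),t.round(4),'res mm',((L@R.T+t-P)*1e3).round(1))
print('apron',(R@[-.043,0]+t).round(4))
for n in('side','scene'):
    W=world(load(n)); m=(abs(W[...,2]-.065)<.0025)&(W[...,0]>.68)&(W[...,0]<.83)&(abs(W[...,1]+.07)<.07)
    q=W[m][:,:2]; l=(q-t)@R*1e3; print(n,'bridge n',len(q),W[m][:,2].mean(),np.percentile(l,[1,50,99],axis=0).round(1), cv2.minAreaRect((q*1e3).astype(np.float32)))
W=world(c)
for n,x,y,h in (('A',.43,.02,.05),('B',.51,-.075,.04)):
    m=(abs(W[...,0]-x)<.055)&(abs(W[...,1]-y)<.055)
    tp=W[m&(W[...,2]>h-.003)]; sd=W[m&(W[...,2]>.006)&(W[...,2]<h-.006)]
    print(n,len(tp),tp[:,2].mean(),cv2.minAreaRect((tp[:,:2]*1e3).astype(np.float32)))
    vx=cv2.fitLine(sd[:,:2].astype(np.float32),cv2.DIST_HUBER,0,.001,.001).ravel();print('face',vx.round(4),np.degrees(np.arctan2(vx[1],vx[0])),len(sd))
E
```

```text
[[ 0.5719 -0.0232]
 [ 0.6195  0.0682]
 [ 0.8509 -0.0556]
 [ 0.8068 -0.1417]]
trough -27.442222741419112 [ 0.666  -0.0242] res mm [[-0.8  0.9]
 [-1.3  0. ]
 [ 2.5  1.7]
 [-0.4 -2.7]]
apron [ 0.6278 -0.0043]
side bridge n 1025 0.06421128151932404 [[ 80.9 -36. ]
 [102.5  -1.6]
 [123.7  36.8]] ((757.1824951171875, -70.37428283691406), (76.59391021728516, 44.180564880371094), 62.513423919677734)
scene bridge n 760 0.06594925303797412 [[ 80.6 -34.5]
 [105.4   3.4]
 [125.2  38. ]] ((757.3969116210938, -69.79414367675781), (73.73001861572266, 47.57862854003906), 63.50932693481445)
A 311 0.0509513028973694 ((427.341796875, 20.748428344726562), (70.02637481689453, 53.59968185424805), 84.39915466308594)
face [0.1046 0.9945 0.4504 0.0122] 83.996826 512
B 195 0.03834169219842686 ((505.2333068847656, -72.39173126220703), (40.00627899169922, 51.179771423339844), 13.189255714416504)
face [ 0.1069 -0.9943  0.5222 -0.0705] -83.86108 347
```

```bash
python3 - <<'E'
from h import *
H={}
for n in('side','scene'):
    W=world(load(n)).reshape(-1,3); W=W[~np.isnan(W[:,0])]
    for x,y,z in W:
        if -.1<x<.9 and -.8<y<.35: 
            k=(int((x+.1)//.05),int((y+.8)//.05)); H[k]=max(H.get(k,-9),z)
print('y:',*[f'{-80+5*j:4d}' for j in range(23)])
for i in range(20): print(f'x{-10+5*i:3d}',*[f'{100*H[i,j]:4.0f}' if (i,j) in H else '   .' for j in range(23)])
print(env.get_obs()['qpos'])
E
```

```text
y:  -80  -75  -70  -65  -60  -55  -50  -45  -40  -35  -30  -25  -20  -15  -10   -5    0    5   10   15   20   25   30
x-10  -13    .    .    .    .    .    .    .    .    .    .    .    .    .    .    .    .    .    0    0    .    .    .
x -5    .    .    .    .    .    .    .    .    .    .    .    .    .   46   31   21   42    5    2    0    .    .    .
x  0    .    .    .    .    .    .    .    .    .    .    .    .    .   47   46   47   42   30    2    0    .    .    .
x  5    .    .    .    .    .    .    .    .    .    .    .    .    .   47   47   47   31   28    0    0    .    .    .
x 10    .    .    .    .    .    .    .    .    .    .   23   23    .    .    .    2    2    0    0    0    .    .    .
x 15    .    .    .    .   34   34    .    .    .    .   23   23   23   23    .    0    0    0    0   -1    .    .    .
x 20    .    .    .    .   34   34    .    .    0    .   23   23   23   23   23   23    0    .    .    .    .    .    .
x 25    .    .    .    .   31   31    .    0    4    4   23   23   23   23   23   23    0    0    0   47   42    .    .
x 30    .    .    .   
[... 804 characters left out ...]
  8   15   23
x 65    .    .    .    .    .    0    3    3    0   10   10   10    0    0    3    3    4    2    3    4   15   22   24
x 70    .    .    .    .    .    .    2    3    3    4    3    5    0    7    7    7    3    3    3    7   15   24   26
x 75    .    .    .    .    .    .    2    2    2    5    5    0    0    7    7    7    3    3    7   15   23   25   27
x 80    .    .    .    .    .    .    2    2    3    5    0    0    0    5    5    2    3    3    8   22   24   27   29
x 85    .    .    .    .    .    .    2    3    5    5    1    1    0   15   13    3    3    8    9   22   26   28   30
[70.13658221 18.43487657 -4.01455472 83.16682772  1.29539644 78.53920231
 -3.26268844]
```

```bash
python3 -m jog '[{"dp":[0,0,-5]},{"dp":[0,0,-10]},{"dp":[0,0,-15]},{"dp":[0,0,-17]},{"dp":[0,0,-17]}]' 20 && python3 -m jog '[{"dp":[6,-3.3,0]},{"dp":[12,-6.5,0]},{"dp":[18,-9.8,0]},{"dp":[24,-13,0]},{"dp":[29.8,-16.3,0]},{"dp":[29.8,-16.3,0]}]'
```

```text
validation failed for argument at $[0]...
```

```bash
python3 -m jog '[{"dp":[0,0,-5],"twist":0,"fingers":1},{"dp":[0,0,-10],"twist":0,"fingers":1},{"dp":[0,0,-15],"twist":0,"fingers":1},{"dp":[0,0,-17],"twist":0,"fingers":1},{"dp":[0,0,-17],"twist":0,"fingers":1}]' 20 && python3 -m jog '[{"dp":[6,-3.3,0],"twist":0,"fingers":1},{"dp":[12,-6.5,0],"twist":0,"fingers":1},{"dp":[18,-9.8,0],"twist":0,"fingers":1},{"dp":[24,-13,0],"twist":0,"fingers":1},{"dp":[29.8,-16.3,0],"twist":0,"fingers":1},{"dp":[29.8,-16.3,0],"twist":0,"fingers":1}]'
```

```text
time_s: 0.72
tool_pos: [0.2297, -0.6086, 0.394]
tool_rot: [179.8, -0.0, 20.7]
force: [0.5, 0.1, -0.1]
grip_width: 0.0872
grasp_force: 0.0
time_s: 1.48
tool_pos: [0.4531, -0.3457, 0.3905]
tool_rot: [-179.8, 0.0, 21.1]
force: [0.3, -0.4, 0.8]
grip_width: 0.0867
grasp_force: 0.0
```

```bash
python3 -m jog '[{"dp":[1.7,-5,0],"twist":-9,"fingers":1},{"dp":[3.5,-10,0],"twist":-18,"fingers":1},{"dp":[5.2,-15,0],"twist":-27,"fingers":1},{"dp":[6.9,-20,0],"twist":-36,"fingers":1},{"dp":[8.7,-25,0],"twist":-45,"fingers":1},{"dp":[10.4,-30,0],"twist":-54,"fingers":1},{"dp":[12.1,-35,4],"twist":-63.3,"fingers":1},{"dp":[12.1,-35,8],"twist":-63.3,"fingers":1}]' && python3 -m jog '[{"dp":[0,0,5],"twist":0,"fingers":1},{"dp":[0,0,9],"twist":0,"fingers":1},{"dp":[0,0,9],"twist":0,"fingers":1}]' && python3 - <<'E'
from h import *
c=grab('wrist','w1'); W=world(c); o=env.get_obs(); print(o['tool_pos'],o['tool_rot'],o['qpos'])
R,_=cv2.Rodrigues(np.array(c['rvec'],float)); print(-R.T@np.ravel(c['tvec']))
x,y,h=.427,.0205,.05
m=(abs(W[...,0]-x)<.055)&(abs(W[...,1]-y)<.055)&(W[...,2]>h-.004)&(W[...,2]<.06)
q=W[m];print(len(q),q[:,2].mean(),cv2.minAreaRect((q[:,:2]*1e3).astype(np.float32)),np.argwhere(m).mean(0))
E
```

```text
time_s: 2.48
tool_pos: [0.4395, 0.0241, 0.3105]
tool_rot: [-180.0, 0.0, 84.5]
force: [0.8, -0.6, 0.4]
grip_width: 0.0871
grasp_force: 0.0
time_s: 2.85
tool_pos: [0.4369, 0.0195, 0.2184]
tool_rot: [-179.5, 0.0, 84.0]
force: [-0.1, -0.1, 0.4]
grip_width: 0.087
grasp_force: 0.0
[0.438873   0.01961859 0.22101163] [-1.79771065e+02 -1.64833533e-03  8.39700347e+01] [ 32.52110342  -7.18054654 -35.16077974 109.98302997  -4.28778226
  76.16168384  -7.41376193]
[0.44630237 0.09542319 0.38008547]
4238 0.04957560974715717 ((426.56695556640625, 20.87405776977539), (69.80982208251953, 49.90031814575195), 84.66773986816406) [216.0410571  311.57409155]
```

View pics/w1.png

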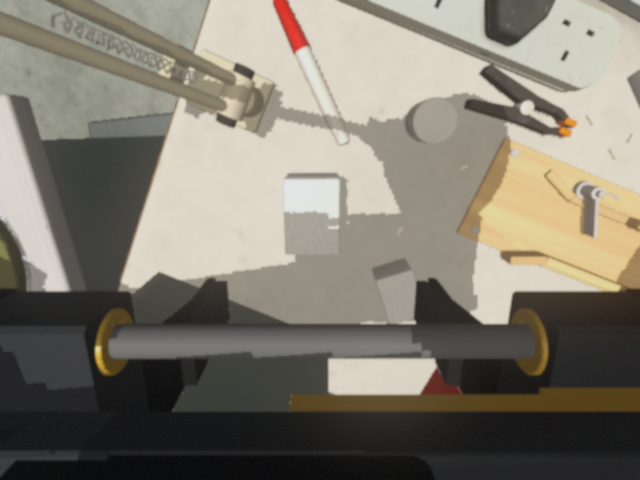

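```bash
python3 - <<'E'
from h import *
for n in('w1','scene'):
    W=world(load(n)); m=(W[...,2]>.06)&(abs(W[...,0]-.43)<.12)&(W[...,1]>.03)&(W[...,1]<.25)&(W[...,2]<.4)
    q=W[m]
    for z in(.06,.1,.14,.18,.24,.3):
        r=q[(q[:,2]>=z)&(q[:,2]<z+.06)]
        if len(r): i=r[:,0].argmax(); j=r[:,1].argmin(); print(n,z,len(r),r[i].round(3),r[j].round(3))
E
python3 -m jog '[{"dp":[0,-1.2,5],"twist":-0.7,"fingers":1},{"dp":[0,-1.2,9],"twist":-0.7,"fingers":1},{"dp":[0,-1.2,9],"twist":-0.7,"fingers":1}]'
```

```text
w1 0.06 3046 [0.398 0.143 0.07 ] [0.375 0.104 0.07 ]
w1 0.1 3512 [0.378 0.141 0.101] [0.364 0.121 0.101]
w1 0.14 5166 [0.362 0.15  0.14 ] [0.348 0.13  0.141]
w1 0.18 3135 [0.395 0.033 0.232] [0.395 0.03  0.238]
w1 0.24 6731 [0.522 0.047 0.289] [0.39  0.03  0.283]
w1 0.3 87199 [0.514 0.049 0.3  ] [0.487 0.03  0.301]
scene 0.06 323 [0.399 0.142 0.075] [0.377 0.105 0.071]
scene 0.1 242 [0.38  0.141 0.102] [0.364 0.121 0.105]
scene 0.14 228 [0.363 0.153 0.142] [0.35  0.13  0.143]
scene 0.18 203 [0.347 0.162 0.181] [0.332 0.139 0.182]
scene 0.24 68 [0.328 0.172 0.24 ] [0.312 0.152 0.241]
time_s: 3.28
tool_pos: [0.4272, 0.0209, 0.1318]
tool_rot: [-179.8, -0.0, 84.7]
force: [-0.4, -0.3, 0.4]
grip_width: 0.087
grasp_force: 0.0
```

```bash
python3 -m jog '[{"dp":[0,0,3],"twist":0,"fingers":1},{"dp":[0,0,6],"twist":0,"fingers":1},{"dp":[0,0,9],"twist":0,"fingers":1},{"dp":[0,0,11],"twist":0,"fingers":1},{"dp":[0,0,11.9],"twist":0,"fingers":1},{"dp":[0,0,11.9],"twist":0,"fingers":1}]' && python3 -m jog '[{"dp":[0,0,0],"twist":0,"fingers":0.4},{"dp":[0,0,0],"twist":0,"fingers":0.4},{"dp":[0,0,0],"twist":0,"fingers":0.4},{"dp":[0,0,0],"twist":0,"fingers":0.4},{"dp":[0,0,0],"twist":0,"fingers":0.4},{"dp":[0,0,0],"twist":0,"fingers":0.4}]' 15
```

```text
time_s: 4.03
tool_pos: [0.4298, 0.0209, 0.0147]
tool_rot: [179.9, -0.0, 84.7]
force: [0.0, 0.5, -0.2]
grip_width: 0.0872
grasp_force: 0.0
time_s: 4.78
tool_pos: [0.4283, 0.0209, 0.0136]
tool_rot: [-180.0, 0.0, 84.7]
force: [-0.6, -0.3, 2.4]
grip_width: 0.0497
grasp_force: 15.0
```

```bash
python3 -m jog '[{"dp":[0,0,-3],"twist":0,"fingers":0.4},{"dp":[0,0,-6],"twist":0,"fingers":0.4},{"dp":[0,0,-9],"twist":0,"fingers":0.4},{"dp":[-0.1,4,-9],"twist":-10,"fingers":0.4},{"dp":[-0.2,8,-9],"twist":-20,"fingers":0.4},{"dp":[-0.4,12,-9],"twist":-30,"fingers":0.4},{"dp":[-0.5,16,-9],"twist":-40,"fingers":0.4},{"dp":[-0.6,20.1,-9],"twist":-50,"fingers":0.4}]' && python3 -m jog '[{"dp":[0,0,0],"twist":-9,"fingers":0.4},{"dp":[0,0,0],"twist":-17.9,"fingers":0.4},{"dp":[0,0,0],"twist":-17.9,"fingers":0.4}]' && python3 - <<'E'
from h import *
c=load('w1')
print(ray(c,512,139,.005),ray(c,459,232,.005))
th=np.radians(-27.44);R=np.array([[np.cos(th),-np.sin(th)],[np.sin(th),np.cos(th)]]);t=np.array([.666,-.0242])
print('pred',R@[-.085,.06]+t,R@[-.085,-.042]+t)
c=grab('wrist','w2');o=env.get_obs();print(o['tool_pos'],o['tool_rot'],o['qpos'],o['grip_width'])
E
```

```text
time_s: 5.78
tool_pos: [0.6291, -0.004, 0.1029]
tool_rot: [-180.0, -0.0, 135.0]
force: [-0.5, 0.4, -0.4]
grip_width: 0.0501
grasp_force: 15.0
time_s: 6.15
tool_pos: [0.6278, -0.0037, 0.1028]
tool_rot: [180.0, -0.1, 152.5]
force: [0.2, -0.2, -0.6]
grip_width: 0.0496
grasp_force: 15.0
[0.62300603 0.06720395 0.005     ] [ 0.57245591 -0.01985163  0.005     ]
pred [0.61821219 0.06821929] [ 0.5712086  -0.02230509]
[ 0.62776737 -0.00375662  0.10302517] [-1.79997767e+02 -4.86088984e-02  1.52393646e+02] [ 31.31816477  26.29873459 -42.61028773  93.36122084  18.87074178
  67.82240561  46.83577341] 0.05005152877101431
```

View pics/w2.png

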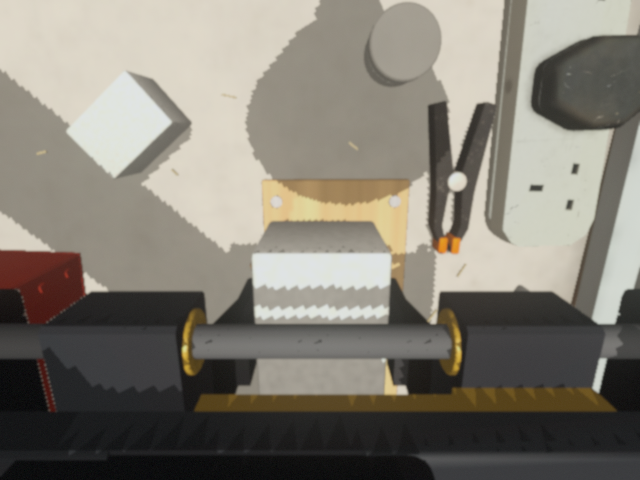

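The block hangs square over the apron. The apron's rear edge runs from (262,181) to (410,181), parallel to the block's back edge.

```bash
python3 - <<'E'
from h import *
c=load('w2')
a=ray(c,262,181,.005);b=ray(c,410,181,.005);d=b-a
print(a,b,np.hypot(*d[:2]),'angle of -y->+y minus90',np.degrees(np.arctan2(d[1],d[0]))-90)
th=np.arctan2(d[1],d[0])-np.pi/2;R=np.array([[np.cos(th),-np.sin(th)],[np.sin(th),np.cos(th)]])
m=(a+b)[:2]/2
t=m-R@[-.085,.009];print('origin',t,'apron',R@[-.043,0]+t, 'bridge centre local',R.T@(np.array([.7573,-.0701])-t))
E
```

```text
[ 0.57129559 -0.02013476  0.005     ] [0.61805536 0.06941622 0.005     ] 0.10102403105174827 angle of -y->+y minus90 -27.571678425734262
origin [ 0.66585652 -0.02268008] apron [ 0.62773992 -0.00277719] bridge centre local [0.10300716 0.00029079]
```

```bash
python3 -m jog '[{"dp":[0,0,3],"twist":0,"fingers":0.4},{"dp":[0,0,6],"twist":0,"fingers":0.4},{"dp":[0,0,7.5],"twist":0,"fingers":0.4},{"dp":[0,0,8.1],"twist":0,"fingers":0.4},{"dp":[0,0,8.4],"twist":0,"fingers":0.4},{"dp":[0,0,8.4],"twist":0,"fingers":0.4}]' && python3 -m jog '[{"dp":[0,0,0],"twist":0,"fingers":0.75},{"dp":[0,0,0],"twist":0,"fingers":0.75},{"dp":[0,0,0],"twist":0,"fingers":0.75},{"dp":[0,0,0],"twist":0,"fingers":0.75}]'
```

```text
time_s: 6.95
tool_pos: [0.6286, -0.0036, 0.0203]
tool_rot: [180.0, 0.1, 152.6]
force: [-0.9, -0.8, -1.0]
grip_width: 0.0495
grasp_force: 15.0
time_s: 7.45
tool_pos: [0.6292, -0.0022, 0.0203]
tool_rot: [179.8, 0.1, 152.6]
force: [3.0, 3.5, 0.6]
grip_width: 0.0648
grasp_force: 1.9
```

```bash
python3 -m jog '[{"dp":[0,0,-1],"twist":0,"fingers":0.75},{"dp":[0,0,-4],"twist":0,"fingers":0.75},{"dp":[0,0,-8],"twist":0,"fingers":0.75},{"dp":[-4,0,-10],"twist":0,"fingers":0.4},{"dp":[0,0,-10],"twist":0,"fingers":0},{"dp":[0,0,-10],"twist":0,"fingers":0},{"dp":[0,0,-10],"twist":0,"fingers":0}]' && python3 - <<'E'
from h import *
c=grab('scene','s2');W=world(c)
th=np.radians(-27.5);R=np.array([[np.cos(th),-np.sin(th)],[np.sin(th),np.cos(th)]]);t=np.array([.666,-.0234])
m=(abs(W[...,0]-.628)<.06)&(abs(W[...,1])<.06)&(W[...,2]>.05)&(W[...,2]<.062)
q=W[m];print(len(q),q[:,2].mean(),cv2.minAreaRect((q[:,:2]*1e3).astype(np.float32)));l=(q[:,:2]-t)@R*1e3;print(np.percentile(l,[1,99],axis=0))
W=world(load('scene'));m=(W[...,2]>.05)&(W[...,2]<.062)&(abs(W[...,0]-.628)<.06)&(abs(W[...,1])<.06);print(m.sum())
E
```

```text
time_s: 8.32
tool_pos: [0.6277, -0.0049, 0.1197]
tool_rot: [-179.9, 0.0, 152.5]
force: [1.2, 0.1, 0.3]
grip_width: 0.033
grasp_force: 0.0
553 0.05569395959638218 ((630.2061157226562, -4.152393341064453), (49.375118255615234, 73.33008575439453), 62.556602478027344)
[[-74.77261018 -23.66919022]
 [ -5.82617274  25.11534844]]
0
```

View pics/s2.png

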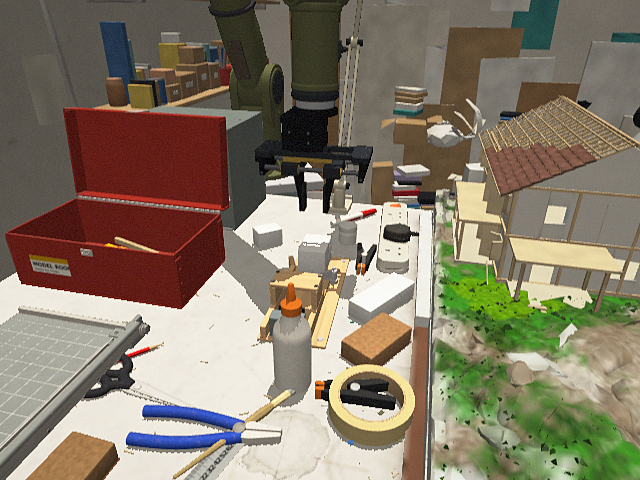

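The block stands square on the apron at (316,250), and nothing else has moved. Next I shut the fingers, turn 90° and go behind it.

```bash
python3 -m jog '[{"dp":[3,-0.4,0],"twist":10,"fingers":0},{"dp":[6.3,-0.8,0],"twist":20,"fingers":0},{"dp":[6.3,-0.8,0],"twist":30,"fingers":0},{"dp":[6.3,-0.8,0],"twist":40,"fingers":0},{"dp":[6.3,-0.8,0],"twist":50,"fingers":0},{"dp":[6.3,-0.8,0],"twist":60,"fingers":0},{"dp":[6.3,-0.8,0],"twist":70,"fingers":0},{"dp":[6.3,-0.8,0],"twist":80,"fingers":0}]' 20 && python3 -m jog '[{"dp":[0,0,0],"twist":10,"fingers":0},{"dp":[0,0,4],"twist":10,"fingers":0},{"dp":[0,0,8],"twist":10,"fingers":0},{"dp":[0,0,10.5],"twist":10,"fingers":0},{"dp":[0,0,10.5],"twist":10,"fingers":0}]'; python3 -c "
from h import *
o=env.get_obs();print(o['tool_pos'],o['force'])
R=lambda a:0
d=np.array(o['tool_pos'][:2])-[.666,-.0234];print('local mm',1e3*(.887*d[0]-.4617*d[1]),1e3*(.4617*d[0]+.887*d[1]))"
```

```text
time_s: 9.38
tool_pos: [0.5686, 0.0174, 0.1197]
tool_rot: [180.0, 0.0, 72.2]
force: [-0.3, -0.4, 0.7]
grip_width: 0.0004
grasp_force: 0.0
time_s: 10.0
tool_pos: [0.5667, 0.0175, 0.0126]
tool_rot: [-179.8, 0.1, 62.6]
force: [-0.2, 0.1, 0.1]
grip_width: 0.0004
grasp_force: 0.0
[0.56672673 0.0175453  0.01264918] [-0.23733181  0.06600372  0.06936735]
local mm -106.95983817981667 -9.515993030635723
```

```bash
python3 -m jog '[{"dp":[0,1,-0.2],"twist":0,"fingers":0},{"dp":[0,1.7,-0.2],"twist":0,"fingers":0},{"dp":[0,2.4,-0.2],"twist":0,"fingers":0},{"dp":[0,3.1,-0.2],"twist":0,"fingers":0},{"dp":[0,3.8,-0.2],"twist":0,"fingers":0},{"dp":[0,4.5,-0.2],"twist":0,"fingers":0},{"dp":[0,5.2,-0.2],"twist":0,"fingers":0},{"dp":[0,6,-0.2],"twist":0,"fingers":0}]'&& python3 -m jog '[{"dp":[0,0.7,0],"twist":0,"fingers":0},{"dp":[0,1.4,0],"twist":0,"fingers":0},{"dp":[0,2.1,0],"twist":0,"fingers":0},{"dp":[0,2.8,0],"twist":0,"fingers":0},{"dp":[0,3.4,0],"twist":0,"fingers":0},{"dp":[0,4,0],"twist":0,"fingers":0}]'; python3 - <<'E'
from h import *
o=env.get_obs();d=np.array(o['tool_pos'][:2])-[.666,-.0234];print('local mm',1e3*(.887*d[0]-.4617*d[1]),1e3*(.4617*d[0]+.887*d[1]))
c=grab('side','d3');a=c['pixels'][215:355,275:475];cv2.imwrite('pics/d3c.png',cv2.resize(a,None,fx=4,fy=4,interpolation=cv2.INTER_CUBIC))
E
```

```text
time_s: 11.0
tool_pos: [0.6193, -0.0079, 0.0166]
tool_rot: [-179.7, 0.1, 62.7]
force: [-7.3, 1.7, 6.4]
grip_width: 0.0007
grasp_force: 4.4
time_s: 11.75
tool_pos: [0.6574, -0.0283, 0.0162]
tool_rot: [-180.0, 0.0, 62.6]
force: [-2.9, -0.5, 1.1]
grip_width: 0.0008
grasp_force: 1.6
local mm -5.386253067686383 -8.354343252944542
```

View pics/d3c.png

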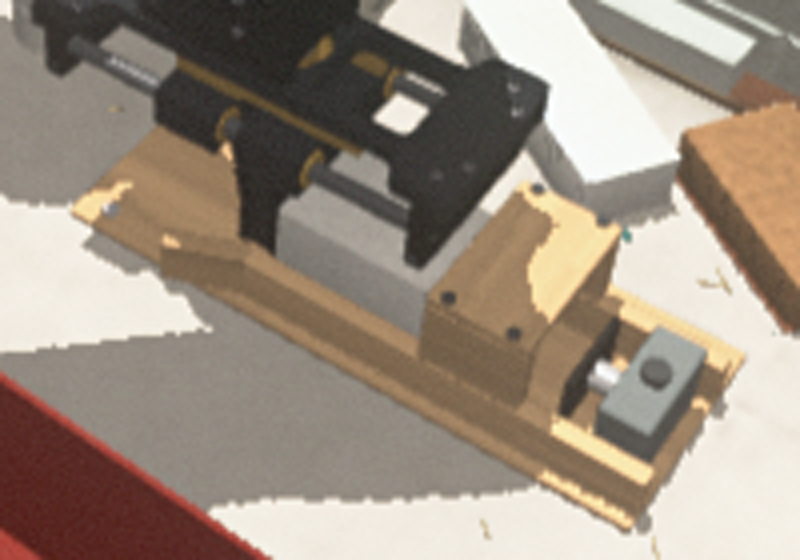

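Offcut lies straight in the channel with its nose at the bridge (crop (430,330)), and the stop is still free at crop (590,380). I'll go on slowly.

```bash
cat > f.py <<'E'
from h import *
o=env.get_obs();d=np.array(o['tool_pos'][:2])-[.666,-.0234];f=o['force'];print('x %.1f y %.1f push %.1f side %.1f fz %.1f t %.2f'%(1e3*(.887*d[0]-.4617*d[1]),1e3*(.4617*d[0]+.887*d[1]),-(.887*f[0]-.4617*f[1]),.4617*f[0]+.887*f[1],f[2],o['time_s']))
E
python3 -m jog '[{"dp":[0,0.6,0],"twist":0,"fingers":0},{"dp":[0,1.2,0],"twist":0,"fingers":0},{"dp":[0,1.8,0],"twist":0,"fingers":0},{"dp":[0,2.4,0],"twist":0,"fingers":0},{"dp":[0,3,0],"twist":0,"fingers":0},{"dp":[0,3.4,0],"twist":0,"fingers":0},{"dp":[0,3.8,0],"twist":0,"fingers":0},{"dp":[0,3.8,0],"twist":0,"fingers":0}]' >/dev/null; python3 f.py
for i in 1; do python3 -m jog '[{"dp":[0,0.1,0],"twist":0,"fingers":0},{"dp":[0,0.2,0],"twist":0,"fingers":0}]'>/dev/null; python3 f.py; done
python3 -m jog '[{"dp":[0,0.1,0],"twist":0,"fingers":0},{"dp":[0,0.2,0],"twist":0,"fingers":0}]'>/dev/null; python3 f.py
```

```text
x 32.9 y -7.9 push 1.9 side -1.0 fz -0.2 t 12.80
x 34.3 y -7.6 push 0.5 side 0.4 fz -0.2 t 13.05
x 36.6 y -7.5 push 0.3 side -0.5 fz -0.5 t 13.30
```

```bash

python3 -m jog '[{"dp":[0,0.1,0],"twist":0,"fingers":0},{"dp":[0,0.2,0],"twist":0,"fingers":0}]'>/dev/null; python3 f.py
python3 -m jog '[{"dp":[0,0.1,0],"twist":0,"fingers":0},{"dp":[0,0.2,0],"twist":0,"fingers":0}]'>/dev/null; python3 f.py
python3 -m jog '[{"dp":[0,0.1,0],"twist":0,"fingers":0},{"dp":[0,0.2,0],"twist":0,"fingers":0}]'>/dev/null; python3 f.py
```

```text
x 38.3 y -7.8 push 1.3 side -0.1 fz -0.6 t 13.55
x 40.3 y -7.8 push 0.3 side -0.7 fz -0.0 t 13.80
x 42.2 y -7.8 push 0.1 side 0.8 fz 0.6 t 14.05
```

```bash

python3 -m jog '[{"dp":[0,0.1,0],"twist":0,"fingers":0},{"dp":[0,0.2,0],"twist":0,"fingers":0}]'>/dev/null; python3 f.py
python3 -m jog '[{"dp":[0,0.1,0],"twist":0,"fingers":0},{"dp":[0,0.2,0],"twist":0,"fingers":0}]'>/dev/null; python3 f.py
```

```text
x 44.2 y -7.9 push 0.6 side 0.2 fz 1.2 t 14.30
x 46.2 y -7.9 push 0.9 side 1.1 fz 0.1 t 14.55
```

```bash

python3 -m jog '[{"dp":[0,0.1,0],"twist":0,"fingers":0},{"dp":[0,0.2,0],"twist":0,"fingers":0}]'>/dev/null; python3 f.py
```

```text
x 48.3 y -7.9 push -0.0 side 0.1 fz 0.8 t 14.80
```

```bash

python3 -m jog '[{"dp":[0,0.1,0],"twist":0,"fingers":0},{"dp":[0,0.2,0],"twist":0,"fingers":0}]'>/dev/null; python3 f.py
python3 -m jog '[{"dp":[0,0.1,0],"twist":0,"fingers":0},{"dp":[0,0.2,0],"twist":0,"fingers":0}]'>/dev/null; python3 f.py
```

```text
x 50.3 y -8.0 push 0.3 side 0.3 fz 0.9 t 15.05
x 51.7 y -7.9 push 2.4 side 0.5 fz 2.2 t 15.30
```

```bash

python3 -m jog '[{"dp":[0,0,0],"twist":0,"fingers":0}]'>/dev/null; python3 f.py
python3 -m jog '[{"dp":[0,0.05,0],"twist":0,"fingers":0},{"dp":[0,0.1,0],"twist":0,"fingers":0},{"dp":[0,0.1,0],"twist":0,"fingers":0}]'>/dev/null; python3 f.py
python3 -m jog '[{"dp":[0,0.05,0],"twist":0,"fingers":0},{"dp":[0,0.1,0],"twist":0,"fingers":0},{"dp":[0,0.1,0],"twist":0,"fingers":0}]'>/dev/null; python3 f.py
```

```text
x 51.7 y -7.8 push 3.5 side -0.7 fz 1.5 t 15.43
x 52.6 y -7.6 push 4.5 side 0.9 fz 2.4 t 15.80
x 53.4 y -7.5 push 4.6 side 1.6 fz 2.6 t 16.18
```

```bash

python3 -m jog '[{"dp":[0,0.05,0],"twist":0,"fingers":0},{"dp":[0,0.1,0],"twist":0,"fingers":0},{"dp":[0,0.1,0],"twist":0,"fingers":0}]'>/dev/null; python3 f.py
python3 -m jog '[{"dp":[0,0.05,0],"twist":0,"fingers":0},{"dp":[0,0.05,0],"twist":0,"fingers":0},{"dp":[0,0.05,0],"twist":0,"fingers":0}]'>/dev/null; python3 f.py; python3 - <<'E'
from h import *
# plunger face rim / block motion check in the side view
a=load('d3');b=grab('side','d4')
A=a['pixels'][215:355,375:475];B=b['pixels'][215:355,375:475]
cv2.imwrite('pics/d4c.png',cv2.resize(np.hstack([A[50:],B[50:]]),None,fx=4,fy=4,interpolation=cv2.INTER_CUBIC))
E
```

```text
x 53.8 y -7.3 push 7.1 side 1.4 fz 3.5 t 16.55
x 54.1 y -7.2 push 6.8 side 0.6 fz 4.4 t 16.93
```

View pics/d4c.png

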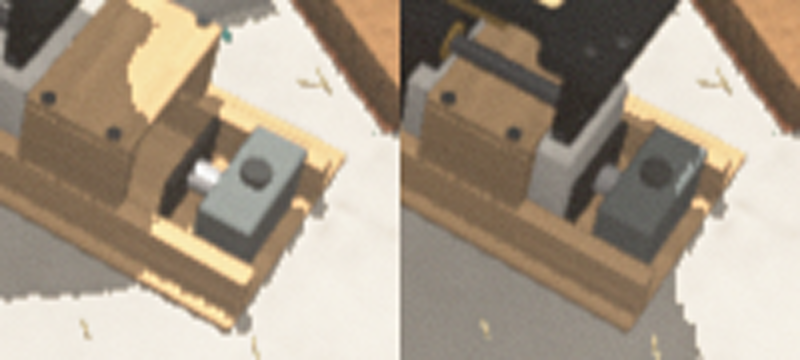

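The nose is through the bridge and against the black plunger face (crop (580,190)). The face has moved about 3 mm, so I'll press it a little more.

```bash

python3 -m jog '[{"dp":[0,0.05,0],"twist":0,"fingers":0},{"dp":[0,0.1,0],"twist":0,"fingers":0},{"dp":[0,0.1,0],"twist":0,"fingers":0}]'>/dev/null; python3 f.py
python3 -m jog '[{"dp":[0,0.05,0],"twist":0,"fingers":0},{"dp":[0,0.05,0],"twist":0,"fingers":0},{"dp":[0,0.05,0],"twist":0,"fingers":0}]'>/dev/null; python3 f.py
python3 -m jog '[{"dp":[0,0,0],"twist":0,"fingers":0},{"dp":[0,0,0],"twist":0,"fingers":0}]'>/dev/null; python3 f.py
```

```text
x 54.6 y -7.1 push 8.4 side 0.7 fz 4.3 t 17.35
x 54.9 y -7.0 push 9.9 side -0.3 fz 5.0 t 17.73
x 54.9 y -7.0 push 9.0 side 0.4 fz 4.8 t 17.98
```

```bash

python3 -m jog '[{"dp":[0,0,0],"twist":0,"fingers":0},{"dp":[0,0,0],"twist":0,"fingers":0},{"dp":[0,0,0],"twist":0,"fingers":0},{"dp":[0,0,0],"twist":0,"fingers":0},{"dp":[0,0,0],"twist":0,"fingers":0},{"dp":[0,0,0],"twist":0,"fingers":0},{"dp":[0,0,0],"twist":0,"fingers":0},{"dp":[0,0,0],"twist":0,"fingers":0}]'>/dev/null; python3 f.py
python3 -m jog '[{"dp":[0,-0.2,0],"twist":0,"fingers":0},{"dp":[0,-0.4,0],"twist":0,"fingers":0},{"dp":[0,-0.6,0],"twist":0,"fingers":0},{"dp":[0,-0.8,0],"twist":0,"fingers":0},{"dp":[0,-1.1,0],"twist":0,"fingers":0},{"dp":[0,-1.3,0],"twist":0,"fingers":0},{"dp":[0,-1.3,0],"twist":0,"fingers":0}]'>/dev/null; python3 f.py
python3 -m jog '[{"dp":[0,0,-1],"twist":0,"fingers":0},{"dp":[0,0,-3],"twist":0,"fingers":0},{"dp":[0,0,-6],"twist":0,"fingers":0},{"dp":[0,0,-10],"twist":0,"fingers":0},{"dp":[0,-5,-14],"twist":0,"fingers":0},{"dp":[0,-10,-16],"twist":0,"fingers":0},{"dp":[0,-14,-16],"twist":0,"fingers":0},{"dp":[0,-14,-16],"twist":0,"fingers":0}]'; python3 - <<'E'
from h import *
b=grab('side','d5');cv2.imwrite('pics/d5c.png',cv2.resize(b['pixels'][215:355,275:475],None,fx=4,fy=4,interpolation=cv2.INTER_CUBIC))
E
```

```text
x 54.8 y -7.0 push 9.7 side 0.8 fz 5.2 t 18.98
x 44.3 y -8.1 push -0.7 side 0.7 fz -0.5 t 19.85
time_s: 20.85
tool_pos: [0.5759, 0.016, 0.1791]
tool_rot: [179.8, 0.0, 62.8]
force: [1.5, 0.6, 0.3]
grip_width: 0.0004
grasp_force: 0.0
```

View pics/d5c.png

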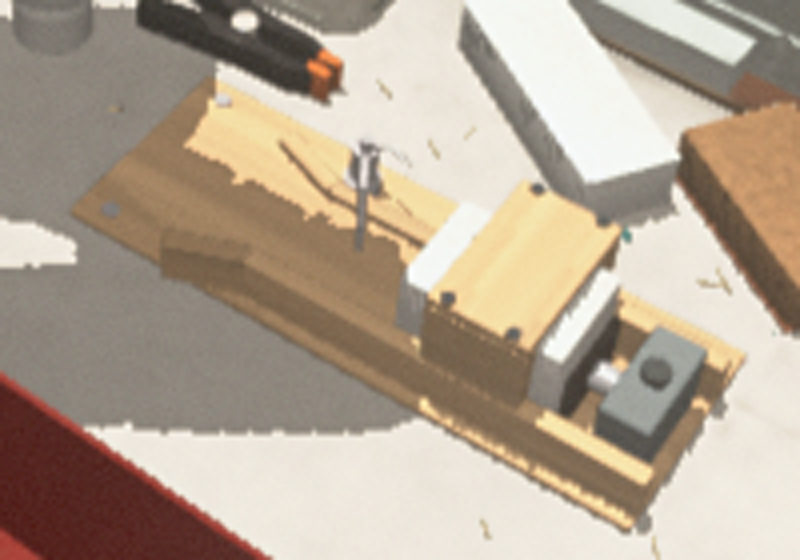

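The flap is shut at crop (360,240), in the same place as at the start. The offcut sits behind it under the bridge, nose on the stop, and the clamp, long offcut and pot have not moved.

```bash
python3 -c "
from cell import env
print(env.sign_off())"
```

```text
the job is handed in; nothing more can be done
None
```

I pushed the offcut through the flap and under the bridge, pressed the end stop in by about 4 mm (estimated from roughly 9–10 N of push), held it for over a second, then withdrew the hand; the flap is shut behind it, the other things I could see on the bench are where they were, and the job is handed in.

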